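# Reset the tripped chocolate melter

### The job

The chocolate melter's overheat cut-out has tripped. Slide its heat control all the way to off, then take the pink ball tool out of the tool stand and, with its small lower end through the reset hole, push the red button at the bottom fully down without forcing it. Finish while holding: keep the tool gripped and the button down, with the heat still off, and leave the stand, the other two tools, the pan lid and the cake as they are.

Things in the scene. Friction and masses are not known exactly. Their poses are not given: they have to be found in the camera images.
- melter: the countertop chocolate melter, fixed: white box 300 x 300 mm, flat steel deck on top, 116 mm above the table. Origin: centre of its underside; x points from its front (control side, towards the robot) to its back, y to its left, z up. The controls lie along the front 95 mm of the deck; behind them is a pan under a steel lid.
- heat (a joint): position of the sliding heat control, m: 0 = off, at the end stop at the left (melter's +y) end of its slot, by the white dot where the printed heat bars are shortest; grows to 0.080 (full heat) to the melter's right (-y). About 2 N of friction; stays where it is left.
- heat_grip (a point): centre of the black cap of the heat control, 28 mm (along melter x) x 16 mm (along its sliding direction, melter y) x 24 mm tall; this point is 12 mm below the cap's top and 16 mm above the deck. Free room round it on the deck.
- heat_off (a point): where the cap's centre (heat_grip) is when the heat control is off, joint 0.
- reset_hole (a point): centre of the mouth of the reset hole, in a square white plate (40 x 40 mm, its top 119 mm above the table) on the melter's front right. The hole goes straight down, 14 mm in diameter; the top of the red reset button is 20 mm below this point. Nearby on the deck: a lamp 6 mm high 55 mm to the left, the heat control farther left, and the pan lid.
- reset (a joint): travel of the red reset button, 12 mm in diameter, at the bottom of the reset hole, m: 0 = up, 0.006 = fully down against its stop. Spring: it starts to move at 1.5 N and is fully down at 5 N; it springs back when let go.
- tool_stand: wooden stand for the modelling tools, loose, 0.55 kg: block 170 mm (x) x 60 mm (y) x 55 mm high; origin: centre of its underside. Three upright holes, 12 mm in diameter and 48 mm deep, in a row along its x at -55, 0 and +55 mm, one tool in each. To the left or right of the melter.
- ball_tool_mid (a point): point on the axis of the pink-handled ball tool (129 mm, 45 g, upright in any hole of the stand), 90 mm above its lower end, 100 mm above the table. From the lower end up: steel ball 7 mm across and 5 mm shank, 45 mm in all; pink collar 18 mm across, 4 mm high, resting on the stand; round pink handle 12 mm across, 63 mm long; thin shank and 12 mm ball, 17 mm. Lift 45 mm to draw it out.
- ball_tool_tip (a point): lowest point of the small ball of the ball tool (its lower end, 90 mm below ball_tool_mid).
- leaf_tool_mid (a point): bystander: point on the axis of the white-handled leaf tool in the stand, built like the ball tool, 129 mm long, 90 mm above its lower end.
- wheel_tool_mid (a point): bystander: point on the axis of the green-handled wheel tool in the stand, built like the ball tool, 129 mm long, 90 mm above its lower end.
- pan_lid: bystander: loose steel lid of the melter's pan, 160 x 260 mm, on the deck behind the controls, with a black bar handle whose top is 31 mm above the lid's underside and 150 mm above the table. Origin: centre of its underside.
- cake: bystander: the finished cake, 176 mm across, pale yellow with a pink band and sugar flowers, on a gold board 220 mm across, 90 mm high in all, on the side of the melter away from the stand. Origin: centre of the board's underside.

How it is judged:
On the way, in this order (a step that is already met when the one before it is completed fails the run):
1. the heat control is slid to off (value of joint heat below 0.005 m), for 0.2 s.
2. the reset button is pushed down with the ball tool, the heat off (value of joint reset above 0.0045 m and contact force between ball_tool and reset above 1 N and value of joint heat below 0.005 m), for 0.5 s.
At the end, for the whole second after the job is handed in: The heat control stands at off (within 5 mm of its stop), the ball tool's small end is in the reset hole (within 8 mm of its axis) and holds the reset button down (more than 4.5 of its 6 mm, with more than 1 N), and the fingers still grip the tool (more than 1 N) (all of step 2 and contact force between the fingers and ball_tool above 1 N and horizontal distance between ball_tool_tip and reset_hole below 0.008 m); the arm keeps its last pose, push and grip.
It fails at once if the reset button is pressed while the heat is on (control more than 8 mm from off) (value of joint reset above 0.002 m and value of joint heat above 0.008 m).
It fails at once if the reset button is forced (more than 40 N) (contact force between ball_tool and reset above 40 N).
It fails at once if another tool is pulled out or shifted by more than 35 mm (distance of any of leaf_tool_mid, wheel_tool_mid from where it was at the start of the episode above 0.035 m).
It fails at once if the stand is shifted by more than 30 mm (distance of tool_stand from where it was at the start of the episode above 0.03 m).
It fails at once if the pan lid or the cake is shifted by more than 15 mm (distance of any of pan_lid, cake from where it was at the start of the episode above 0.015 m).
It also fails if it takes over 53 s, if anything falls off the work surface, if the arm or the gripper's body presses on something with over 40 N, if the wrist force passes 120 N, or if a joint passes its speed limit or range.

### The arm

A 6-joint arm with a two-finger parallel gripper is mounted at the origin on the work surface. World frame = base frame: x ahead of the robot, y to its left, z up, the work surface at z = 0. Lengths are in m, angles in rad, forces in N, time in s.
With the tool pointing down it reaches from about 0.425 to 0.95 m from the base axis. Payload 3.5 kg.
Tool frame: the origin (TCP) lies midway between the tips of the shut fingers; the grasp point (between the pads) lies 19 mm behind it (arm.hold_point_z is the distance from the TCP to the grasp point, in m); z points along the fingers, y is the direction in which the jaws open and shut (so a half turn about z gives the same grasp; the last joint's range is limited). The gripper opens to 85 mm and grips with 20 to 120 N. Pads are 22 mm wide; open, the fingers measure 114 mm over their backs; the gripper's body (76 mm by 85 mm) begins 54 mm behind the grasp point. The pads swing forward as they close: fully open they stand 13 mm farther back than shut.
Start: joints at [1.125, 0.286, 1.577, -0, 1.279, -0.15], TCP at [0.197, 0.646, 0.211] pointing down, gripper open.
Joint ranges: [-2.77, 2.77], [-0.9, 2.22], [0.21, 2.48], [-1.53, 4.67], [0.24, 2.81], [-2.84, 2.84]. Speed limits (rad/s): [2.79, 2.79, 3.14, 3.14, 3.14, 3.14].

### API

Orientations are given as a unit quaternion [w, x, y, z].
In Python, from cell import arm, hand, kin, readout, vision, order gives the robot as it stands. Calls block until the motion is done:
- arm.move_pose(position, orientation): joint-space move of the TCP to a pose.
- arm.move_l(position, max_speed=0.15, ori=None, max_force=None): straight line of the TCP; ori=None keeps the orientation; max_speed is the mean speed in m/s. With max_force (N) it stops when the force on the tool has changed by that much, and returns True; else False.
- arm.set_joints(angles): joint-space move.
- hand.grip(opening, grasp_force=None): finger opening in m; grasp_force is the grip in N (None keeps the last); returns when the fingers have stopped.
- arm.wait(seconds).
- kin.solve_ik(position, orientation): joint angles nearest the present ones, or None.
- readout.get_obs(): the state.
- vision.read_camera(name): name is "scene" or "top" or "wrist"; returns (picture, depth): 400x640x3 uint8, red, green, blue; 400x640 float32, m along the optical axis (not along the pixel's ray), 0 where there is no reading.
- vision.get_calibration(name): a dict with "mtx" (3x3 intrinsics, pixels), "rvec" (rotation vector, rad) and "tvec" (3), from world to camera coordinates, as OpenCV has them; the wrist camera has in their place "hand_eye" (4x4, takes a point from camera to tool coordinates, whose origin is the TCP and whose axes are the flange's). Camera axes: x right, y down, z forward; pixel columns grow to the right and rows downward; lengths in m; the calibration is good to about 2 mm. A picture is of the moment at which its call begins: read the wrist's pose just before it. get_calibration takes no time and is no camera call.
A pose or a line that the arm cannot do raises arm.Unreachable and nothing moves.
- order.finish_job(): hands the job in, once; it reports no verdict.
The state is a dict: "clock": time; "joints": joint angles; "dq": joint speeds; "joint_efforts": joint torques, N m; "position": TCP position; "ee_rot": TCP orientation; "contact_force": force on the tool from outside, world axes, zero at the start; "torque": the same for the moment, N m; "width": finger opening in m.
Only numpy, scipy, OpenCV 4.12 (cv2) and the standard library are available. Lean on these libraries where they do the work, as an engineer would, in place of code of your own. Each camera call takes 0.05 s, during which the arm holds its last target.

## Working session

There is one attempt and no reset: what is moved stays moved. The work goes in short steps, each a Python script; the robot and the scene stay as the last script left them, time stands still between calls to the robot, and variables do not carry over. Pictures are saved under pics/ and viewed, and the job is handed in when it is done.

```bash
ls; mkdir -p pics
python3 - <<'E'
from cell import arm, hand, kin, readout, vision, order
import cv2, numpy as np
print(readout.get_obs())
for n in ("scene","top","wrist"):
    p,d=vision.read_camera(n); cv2.imwrite(f"pics/{n}0.png",p[:,:,::-1]); np.save(f"pics/{n}0.npy",d)
    print(n,vision.get_calibration(n))
print(arm.hold_point_z)
E
```

```text
pics
{'clock': 0.0, 'joints': array([ 1.12502099e+00,  2.87188127e-01,  1.57817733e+00,  2.08029160e-05,
        1.27857975e+00, -1.49982361e-01]), 'dq': array([-0.00017412,  0.00021582, -0.00099242, -0.00108701,  0.00010772,
        0.00054815]), 'joint_efforts': array([-6.15532590e-04, -4.05992460e+01, -2.92620081e+01, -1.21905368e-04,
        6.01638603e-03, -1.40364712e-06]), 'position': array([0.19641221, 0.64506234, 0.20993207]), 'ee_rot': array([-3.54748140e-04,  1.47360786e-01,  9.89082107e-01, -1.12155424e-03]), 'contact_force': array([ 0.31103812, -0.30349982,  0.39343634]), 'torque': array([ 0.04356728,  0.02953994, -0.00494729]), 'width': 0.08550757647683196}
scene {'mtx': array([[371.13893911,   0.        , 317.57705759],
       [  0.        , 371.13893911, 199.04902141],
       [  0.        ,   0.        ,   1.        ]]), 'rvec': array([ 1.36009054,  1.89055255, -1.0711124 ]), 'tvec': array([ 0.17582801, -0.19225407,  1.38773675])}
top {'mtx': array([[455.29190173,   0.        , 320.06750209],
       [  0.        , 455.29190173, 197.15481558],
       [  0.        ,   0.        ,   1.        ]]), 'rvec': array([ 2.14005635, -2.13782907,  0.17971473]), 'tvec': array([0.00816059, 0.57552284, 1.18903193])}
wrist {'mtx': array([[280.83085568,   0.        , 318.25897416],
       [  0.        , 280.83085568, 204.17592377],
       [  0.        ,   0.        ,   1.        ]]), 'hand_eye': array([[-2.48719579e-04, -9.53239377e-01, -3.02216194e-01,
         7.74184256e-02],
       [ 9.99999930e-01, -3.21341248e-04,  1.90577378e-04,
        -6.78307142e-04],
       [-2.78780390e-04, -3.02216126e-01,  9.53239390e-01,
        -1.62193858e-01],
       [ 0.00000000e+00,  0.00000000e+00,  0.00000000e+00,
         1.00000000e+00]])}
0.0187
```

View pics/scene0.png

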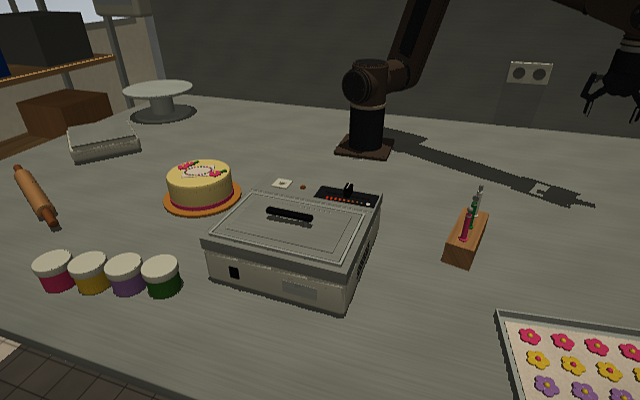

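View pics/top0.png

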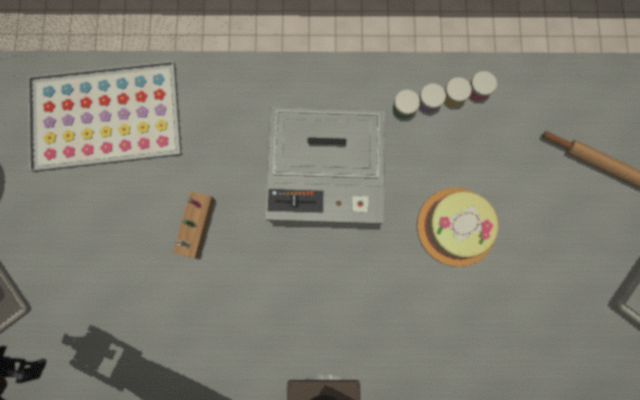

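View pics/wrist0.png

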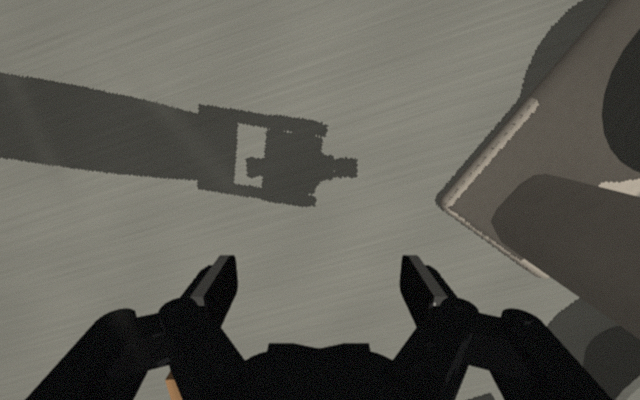

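The top view shows the melter at (325,165), with the cap near (295,201) and the red reset hole at (360,204). The stand is at (193,226) with the pink tool at its far end, near (196,203). I'll zoom in and cast rays.

```bash
cat > h.py <<'E'
from cell import arm, hand, kin, readout, vision, order
import cv2, numpy as np
from scipy.spatial.transform import Rotation as R
def q2R(q): return R.from_quat([q[1],q[2],q[3],q[0]]).as_matrix()
def cam(name,obs=None):
    c=vision.get_calibration(name); K=c["mtx"]
    if name=="wrist":
        T=np.eye(4);T[:3,:3]=q2R(obs["ee_rot"]);T[:3,3]=obs["position"]
        T=T@c["hand_eye"]; return K,T[:3,:3],T[:3,3]
    Rm=cv2.Rodrigues(c["rvec"])[0]; return K,Rm.T,-Rm.T@c["tvec"]
def ray(C,uv):
    K,Rc,o=C; return o, Rc@np.linalg.inv(K)@np.array([uv[0],uv[1],1.])
def plane(C,uv,z):
    o,d=ray(C,uv); return o+d*(z-o[2])/d[2]
def proj(C,P):
    K,Rc,o=C; p=K@(Rc.T@(np.array(P)-o)); return p[:2]/p[2]
def down(a):  # tool z down, tool y (jaw) direction at world angle a
    y=np.array([np.cos(a),np.sin(a),0]);z=np.array([0,0,-1.]);x=np.cross(y,z)
    q=R.from_matrix(np.c_[x,y,z]).as_quat(); return np.array([q[3],q[0],q[1],q[2]])
E
python3 - <<'E'
from h import *
p=cv2.imread("pics/top0.png")
cv2.imwrite("pics/topA.png",cv2.resize(p[90:260,250:400],None,fx=3.5,fy=3.5,interpolation=cv2.INTER_CUBIC))
cv2.imwrite("pics/topB.png",cv2.resize(p[180:270,160:230],None,fx=6,fy=6,interpolation=cv2.INTER_CUBIC))
C=cam("top");print(C[2])
for n,uv,z in [("cap",(295,201),.144),("hole",(360.5,204),.119),("pink",(195.5,203),.13),("tl",(275,109),.116),("bl",(266,219),.116),("br",(382,222),.116),("stand",(194,226),.055),("cake",(464,225),.09)]:
    print(n,plane(C,uv,z))
E
```

```text
[0.37542795 0.01488417 1.26646057]
cap [0.54976912 0.0717653  0.144     ]
hole [ 0.54615108 -0.0939481   0.119     ]
pink [0.54648606 0.32315983 0.13      ]
tl [0.8001315  0.12838182 0.116     ]
bl [0.50776306 0.1463577  0.116     ]
br [ 0.5004599  -0.14822683  0.116     ]
stand [0.49579127 0.34471586 0.055     ]
cake [ 0.49571242 -0.36483123  0.09      ]
```

```bash
sleep 1
```

```text
(no output)
```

View pics/topA.png

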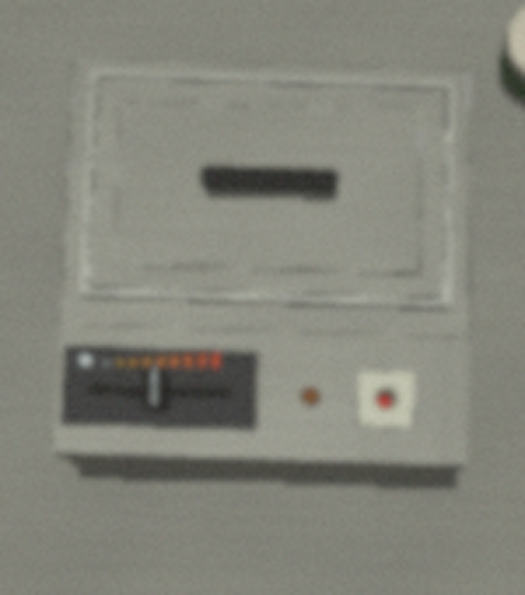

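View pics/topB.png

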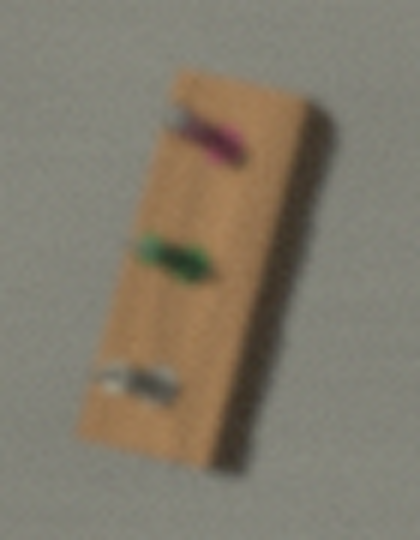

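Run:
```python
from h import *
a=np.radians(73)
arm.move_pose([.49,.345,.27],down(a))
o=readout.get_obs();p,d=vision.read_camera("wrist");cv2.imwrite("pics/w1.png",p[:,:,::-1])
np.savez("pics/w1.npz",**{k:o[k] for k in("position","ee_rot")},d=d); print(o["clock"],o["position"])
arm.move_pose([.56,.02,.26],down(np.radians(88.6)))
o=readout.get_obs();p,d=vision.read_camera("wrist");cv2.imwrite("pics/w2.png",p[:,:,::-1])
np.savez("pics/w2.npz",**{k:o[k] for k in("position","ee_rot")},d=d); print(o["clock"],o["position"])
```

```text
1.7167 [0.48937815 0.3457909  0.26972125]
3.025 [0.5600138  0.02097383 0.26004665]
```

```bash
sleep 1
```

```text
(no output)
```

View pics/w1.png

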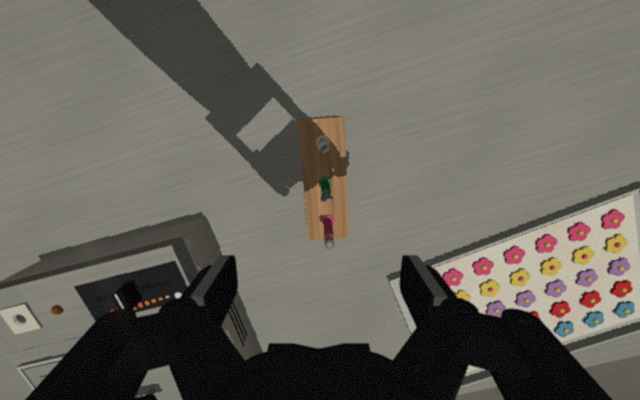

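View pics/w2.png

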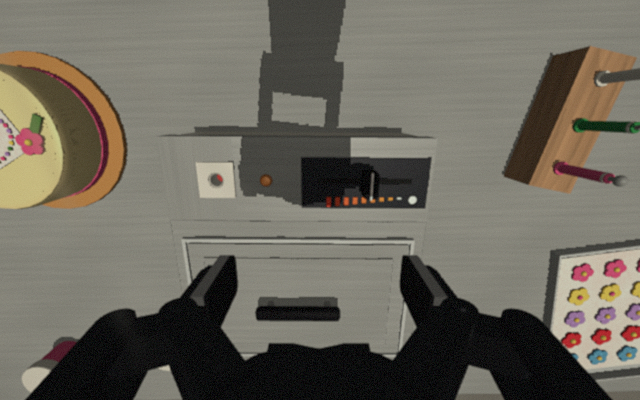

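In w2 the reset plate is at (216,180), the cap near (371,182) and the white dot at (412,200). In w1 the pink tool runs from its collar at about (325,215) to its top ball at about (330,244). Next I'll refine these with masks.

Run:
```python
from h import *
def L(n):
    z=np.load(f"pics/{n}.npz"); return cam("wrist",z),cv2.imread(f"pics/{n}.png"),z["d"]
C1,p1,d1=L("w1");C2,p2,d2=L("w2");CT=cam("top");pt=cv2.imread("pics/top0.png")
def blobs(p,m,roi,mn=4):
    x0,y0,x1,y1=roi;k=np.zeros(p.shape[:2],np.uint8);k[y0:y1,x0:x1]=m[y0:y1,x0:x1]
    n,l,s,c=cv2.connectedComponentsWithStats(k)
    return [(s[i].tolist(),c[i].round(1).tolist(), [v.round(1) if hasattr(v,'round') else v for v in cv2.minAreaRect(np.argwhere(l==i)[:,::-1].astype(np.float32))]) for i in range(1,n) if s[i][4]>=mn]
def red(p):
    b,g,r=[p[:,:,i].astype(int) for i in range(3)];return ((r>g*1.7)&(r>b*1.3)&(r>70)).astype(np.uint8)
def white(p,t=170): return (p.min(2)>t).astype(np.uint8)
print("red w2");[print(b,plane(C2,b[1],.1)) for b in blobs(p2,red(p2),(195,160,240,205))]
print("plate w2");[print(b,plane(C2,b[2][0] if 0 else ((b[0][0]+(b[0][2]-1)/2),(b[0][1]+(b[0][3]-1)/2)),.119)) for b in blobs(p2,white(p2,150),(190,155,242,205),30)]
print("plate top");[print(b,plane(CT,b[1],.119)) for b in blobs(pt,white(pt,150),(345,190,375,215),30)]
print("dot",[ (b[1],plane(C2,b[1],.116)) for b in blobs(p2,white(p2,140),(400,190,425,210))])
print("dot top",[ (b[1],plane(CT,b[1],.116)) for b in blobs(pt,white(pt,140),(268,188,279,198))])
print("red top",[ (b[1],plane(CT,b[1],.1)) for b in blobs(pt,red(pt),(350,195,370,212))])
def pink(p):
    b,g,r=[p[:,:,i].astype(int) for i in range(3)];return ((r>g*1.7)&(b>g*1.25)&(r>50)).astype(np.uint8)
print("pink w1",blobs(p1,pink(p1),(300,190,350,260)))
print("pink w2",blobs(p2,pink(p2),(540,150,640,195)))
c=lambda p,x0,y0,x1,y1,f,n:cv2.imwrite(n,cv2.resize(p[y0:y1,x0:x1],None,fx=f,fy=f,interpolation=cv2.INTER_NEAREST))
c(p2,190,140,440,220,3,"pics/w2a.png");c(p1,290,110,360,255,4,"pics/w1a.png")
# deck z check
K=C2[0]
for uv in [(280,175),(205,170),(371,178),(300,220)]:
    o,dr=ray(C2,uv);print(uv,o+dr*d2[uv[1],uv[0]])
```

```text
red w2
([217, 175, 5, 7, 23], [219.1, 177.7], [(219.2000274658203, 177.89999389648438), (7.155416965484619, 3.130495071411133), 63.43495178222656]) [ 0.54937536 -0.09518826  0.1       ]
plate w2
([196, 163, 39, 35, 1039], [215.2, 179.9], [(215.0, 180.0), (34.0, 38.0), 90.0]) [ 0.54789531 -0.09312393  0.119     ]
plate top
([352, 196, 17, 17, 214], [359.9, 203.4], [(360.0, 204.0), (16.0, 16.0), 90.0]) [ 0.54769528 -0.09243901  0.119     ]
dot [([412.1, 199.7], array([0.57673332, 0.12692775, 0.116     ]))]
dot top [([274.0, 192.5], array([0.57609297, 0.12721598, 0.116     ]))]
red top [([359.5, 204.0], array([ 0.54897438, -0.09315789,  0.1       ]))]
pink w1 [([322, 216, 11, 18, 132], [327.5, 223.5], [(327.0, 224.5), (17.0, 10.0), 90.0]), ([326, 235, 6, 4, 15], [328.6, 236.7], [(328.5, 236.5), (3.0, 5.0), 90.0])]
pink w2 [([554, 163, 48, 18, 374], [575.9, 170.9], [(577.3644409179688, 170.79393005371094), (47.33938217163086, 11.203734397888184), 9.688787460327148]), ([603, 174, 11, 9, 42], [607.3, 177.7], [(607.8823852539062, 177.52940368652344), (7.202939987182617, 9.603919982910156), 30.963754653930664])]
(280, 175) [ 0.54454052 -0.02149392  0.11640552]
(205, 170) [ 0.53641388 -0.10225047  0.11965988]
(371, 178) [0.54430219 0.07417705 0.1435396 ]
(300, 220) [ 0.59841742 -0.00173605  0.1158095 ]
```

```bash
sleep 1
```

```text
(no output)
```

View pics/w2a.png

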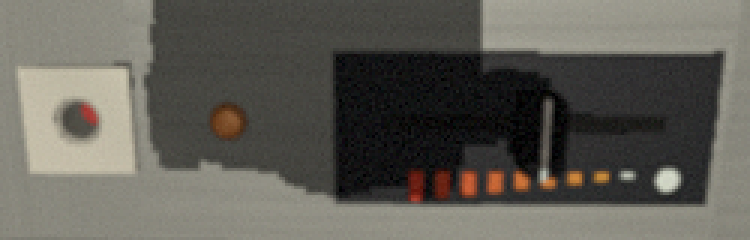

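View pics/w1a.png

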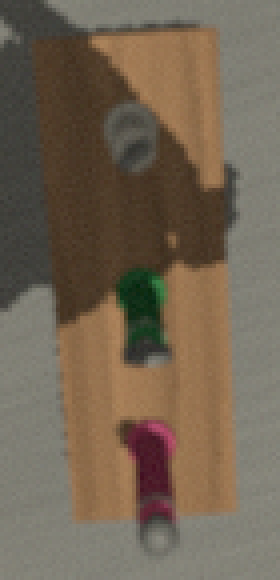

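Run:
```python
from h import *
def L(n):
    z=np.load(f"pics/{n}.npz"); return cam("wrist",z),cv2.imread(f"pics/{n}.png"),z["d"]
C1,p1,d1=L("w1");C2,p2,d2=L("w2");CT=cam("top")
print("ball w1",plane(C1,(329.3,243.6),.133),"collar",plane(C1,(328,220),.059))
print("ball w2",plane(C2,(620,180.5),.133),"collar",plane(C2,(559,168.5),.057))
print("ball top",plane(CT,(160+183/6,180+118/6),.133),"collar",plane(CT,(160+232/6,180+150/6),.057))
for n,uv in dict(w=(290+128/4,110+130/4),g=(290+141/4,110+290/4)).items(): print(n,plane(C1,uv,.059))
print("slot",plane(C2,(371,181.3),.116),"capline",plane(C2,(371.7,182),.144))
for a in [(73,),(73,0)]: pass
q=down(np.radians(88.6))
print(kin.solve_ik([.548,.073,.2],q),kin.solve_ik([.548,.073,.121],q))
print(kin.solve_ik([.548,-.093,.164],q))
```

```text
ball w1 [0.55555278 0.33851035 0.133     ] collar [0.55451362 0.33978043 0.059     ]
ball w2 [0.55558469 0.3383517  0.133     ] collar [0.55668991 0.33653285 0.057     ]
ball top [0.55450017 0.33529313 0.133     ] collar [0.5520644  0.33424159 0.057     ]
w [0.44879168 0.36264031 0.059     ]
g [0.50116807 0.35152759 0.059     ]
slot [0.55417136 0.07944044 0.116     ] capline [0.54835467 0.07493727 0.144     ]
[-5.11085984e-02  2.72945632e-02  1.89006533e+00 -4.44089210e-16
  1.22423276e+00 -1.59747032e+00] [-5.11085984e-02  1.12275807e-01  1.95377916e+00 -4.44089210e-16
  1.07553768e+00 -1.59747032e+00]
[-3.50646986e-01  6.92314950e-02  1.91513232e+00 -4.44089210e-16
  1.15722884e+00 -1.89700870e+00]
```

Run:
```python
from h import *
q=down(np.radians(88.6))
hand.grip(.05)
arm.move_pose([.550,.0745,.175],q)
hit=arm.move_l([.550,.0745,.121],.08,max_force=8)
print("down",hit,readout.get_obs()["position"])
w=hand.grip(0.0,20);o=readout.get_obs();print(o["width"],o["contact_force"],o["clock"])
s=o["position"]
hit=arm.move_l(s+.075*np.array([.0247,.9997,0]),.05,max_force=10)
o=readout.get_obs();print(hit,o["position"],o["contact_force"],o["width"],o["clock"])
p,d=vision.read_camera("wrist");cv2.imwrite("pics/w3.png",p[:,:,::-1])
p,d=vision.read_camera("top");cv2.imwrite("pics/t3.png",cv2.resize(p[170:240,230:400,::-1],None,fx=4,fy=4))
```

```text
down False [0.55032881 0.07450426 0.12124052]
0.01479531519967023 [-0.65351173  1.56132951  2.5119235 ] 5.2333
True [0.55161068 0.11279332 0.12175702] [-1.20828871 -4.40878222  2.32159611] 0.01468284210220819 6.1083
```

```bash
sleep 1
```

```text
(no output)
```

View pics/w3.png

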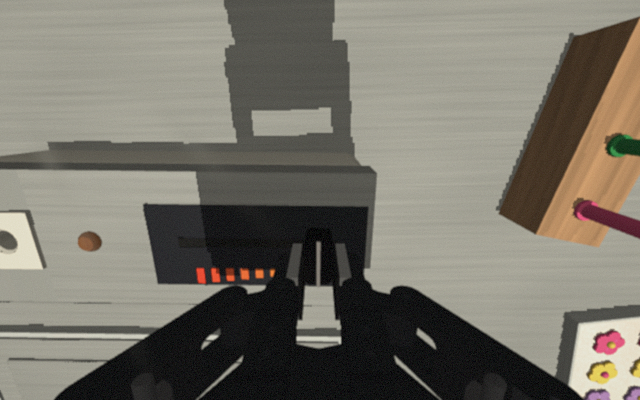

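Run:
```python
from h import *
C=cam("wrist",np.load("pics/w2.npz"))
print(plane(C,(190+665/3,181.3),.116),plane(C,(190+398/3,181.3),.116))
s=readout.get_obs()["position"]
hit=arm.move_l(s+.02*np.array([.0247,.9997,0]),.04,max_force=18)
o=readout.get_obs();print(hit,o["position"],o["contact_force"],o["width"],o["clock"])
arm.wait(.2);o=readout.get_obs();print(o["position"],o["contact_force"])
```

```text
[0.55525298 0.12479084 0.116     ] [0.55288278 0.02555213 0.116     ]
True [0.55158876 0.11257004 0.12174195] [ 0.57599896 -3.90410479  3.58215653] 0.014472217110309661 6.5
[0.55158036 0.11258413 0.12174769] [-0.33346936 -1.47585451  2.86485969]
```

View pics/t3.png

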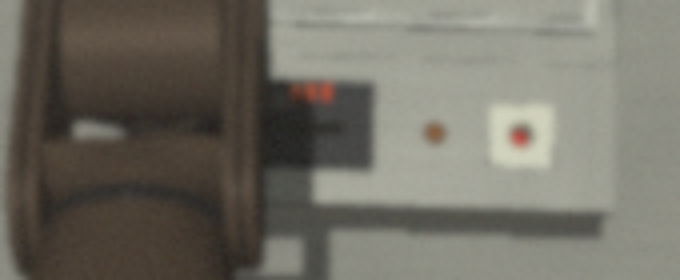

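Run:
```python
from h import *
hand.grip(.045)
o=readout.get_obs();s=o["position"]
arm.move_l(s+[0,0,.09],.15)
p,d=vision.read_camera("wrist");cv2.imwrite("pics/w4.png",p[:,:,::-1]);o=readout.get_obs();np.savez("pics/w4.npz",position=o["position"],ee_rot=o["ee_rot"])
arm.move_pose([.5547,.338,.165],down(np.radians(78)))
hit=arm.move_l([.5547,.338,.081],.1,max_force=8)
print(hit,readout.get_obs()["position"])
hand.grip(0,60);o=readout.get_obs();print(o["width"],o["position"],o["contact_force"],o["torque"],o["clock"])
p,d=vision.read_camera("wrist");cv2.imwrite("pics/w5.png",p[:,:,::-1])
```

```text
False [0.555342   0.33830584 0.08188058]
0.009983747893755605 [0.55523363 0.33830126 0.08196072] [-0.18216111 -0.61458737  2.11779351] [0.02094563 0.01890385 0.0140712 ] 10.2167
```

```bash
sleep 1
```

```text
(no output)
```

View pics/w4.png

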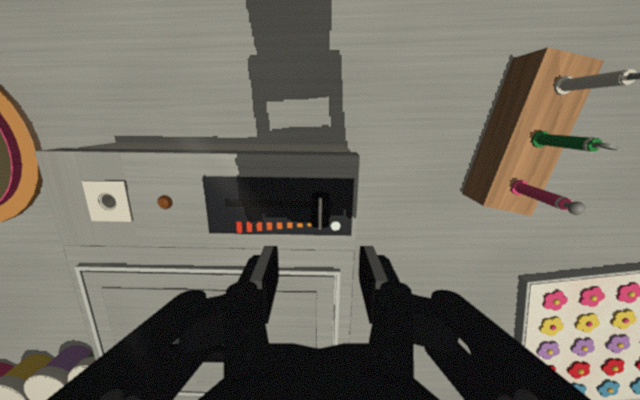

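View pics/w5.png

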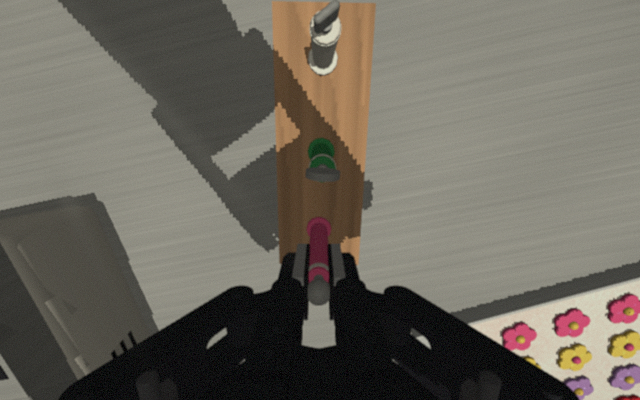

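Run:
```python
from h import *
s=readout.get_obs()["position"]
arm.move_l(s+[0,0,.06],.08)
o=readout.get_obs();print(o["width"],o["contact_force"])
arm.move_l(s+[0,0,.17],.2)
arm.move_pose([.5478,-.0928,.235],down(np.radians(78)))
arm.move_l([.5478,-.0928,.205],.1)
arm.wait(.3)
o=readout.get_obs();print(o["position"],o["contact_force"],o["torque"],o["width"],o["clock"])
p,d=vision.read_camera("wrist");cv2.imwrite("pics/w6.png",p[:,:,::-1]);np.savez("pics/w6.npz",position=o["position"],ee_rot=o["ee_rot"])
p,d=vision.read_camera("scene");cv2.imwrite("pics/s6.png",p[:,:,::-1])
p,d=vision.read_camera("top");cv2.imwrite("pics/t6.png",p[:,:,::-1])
p=cv2.imread("pics/w6.png");cv2.imwrite("pics/w6a.png",cv2.resize(p[90:330,220:420],None,fx=2.5,fy=2.5,interpolation=cv2.INTER_NEAREST))
C=cam("wrist",o)
for n,P in dict(hole=[.5478,-.0928,.119],tip=np.array(o["position"])-[0,0,.0713],coll=np.array(o["position"])-[0,0,.0713-.047],top=np.array(o["position"])+[0,0,.129-.0713-.006]).items(): print(n,proj(C,P),proj(cam("scene"),P))
```

```text
0.009977853227736653 [-0.07620391  0.60099317 -0.13014049]
[ 0.54817191 -0.09295661  0.20575242] [ 0.03782454 -0.39898683 -0.90865396] [ 0.00056818 -0.04330544  0.00178827] 0.009972760778820365 14.2167
hole [319.02262636 202.15822617] [281.59807144 182.54345693]
tip [318.98170949 207.8235038 ] [281.13049814 176.9997326 ]
coll [319.14344325 228.54469568] [280.03305208 159.32865618]
top [319.64300985 292.54874142] [278.12358507 128.58241824]
```

```bash
sleep 1; python3 -c "
import cv2;p=cv2.imread('pics/s6.png');cv2.imwrite('pics/s6a.png',cv2.resize(p[90:230,220:420],None,fx=4,fy=4,interpolation=2))"
```

```text
(no output)
```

View pics/w6a.png

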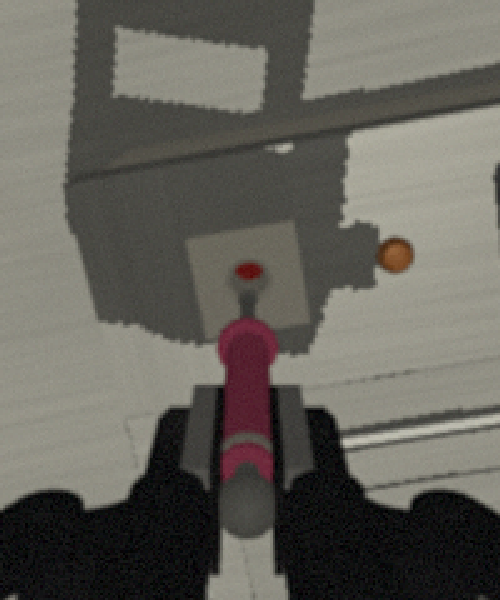

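```bash
sleep 1
```

```text
(no output)
```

View pics/s6a.png

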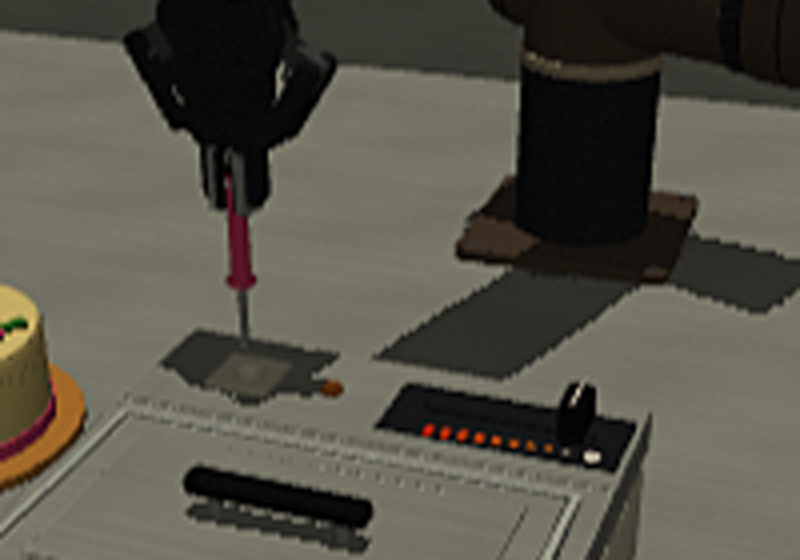

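The scene and wrist views agree with the prediction: tip expected at scene (281,177) and seen at about (281,175), and the plate centre in the wrist view within 1 px. Now inserting with force guards.

Run:
```python
from h import *
hand.grip(0,80)
f0=readout.get_obs()["contact_force"];print(f0)
hit=arm.move_l([.5478,-.0928,.177],.04,max_force=3)
o=readout.get_obs();print(hit,o["position"],o["contact_force"]-f0,o["clock"])
if not hit:
    for z in np.arange(.173,.159,-.001):
        arm.move_l([.5478,-.0928,z],.02)
        o=readout.get_obs();f=o["contact_force"]-f0;print(z.round(4),o["position"].round(5),f.round(2))
        if f[2]>6.5:break
arm.wait(.4);o=readout.get_obs();print(o["position"],o["contact_force"]-f0,o["width"],o["clock"])
p,d=vision.read_camera("wrist");cv2.imwrite("pics/w7.png",p[:,:,::-1]);cv2.imwrite("pics/w7a.png",cv2.resize(p[90:330,220:420,::-1],None,fx=2.5,fy=2.5,interpolation=cv2.INTER_NEAREST))
p,d=vision.read_camera("scene");cv2.imwrite("pics/s7a.png",cv2.resize(p[90:230,220:420,::-1],None,fx=4,fy=4,interpolation=2))
```

```text
[0.05305588 0.74957736 0.19159659]
False [ 0.5479777  -0.09286481  0.17722874] [-0.24022691 -0.59313351 -0.89301241] 15.4333
0.173 [ 0.54769 -0.09277  0.17285] [ 0.3  -0.65 -0.07]
0.172 [ 0.54778 -0.09278  0.17197] [ 0.35 -0.2  -0.12]
0.171 [ 0.54782 -0.09282  0.17099] [-0.52 -0.71 -0.61]
0.17 [ 0.54796 -0.09285  0.17031] [ 0.25 -1.19  1.27]
0.169 [ 0.54795 -0.09283  0.16922] [-0.66 -0.63  1.38]
0.168 [ 0.54793 -0.09286  0.16816] [ 0.36 -1.88  1.66]
0.167 [ 0.54794 -0.09285  0.16716] [-0.39 -1.01  3.23]
0.166 [ 0.54794 -0.09284  0.16618] [ 0.78 -0.82  3.12]
0.165 [ 0.54793 -0.09286  0.16517] [-0.44 -1.64  3.71]
0.164 [ 0.548   -0.09289  0.16439] [-0.63 -0.65  4.86]
0.163 [ 0.5483  -0.09296  0.16423] [-1.33 -0.13  8.06]
[ 0.54829714 -0.09295924  0.16424414] [-0.95900267  0.1209355   7.99678063] 0.00912055266890782 18.6833
```

```bash
sleep 1
```

```text
(no output)
```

View pics/w7a.png

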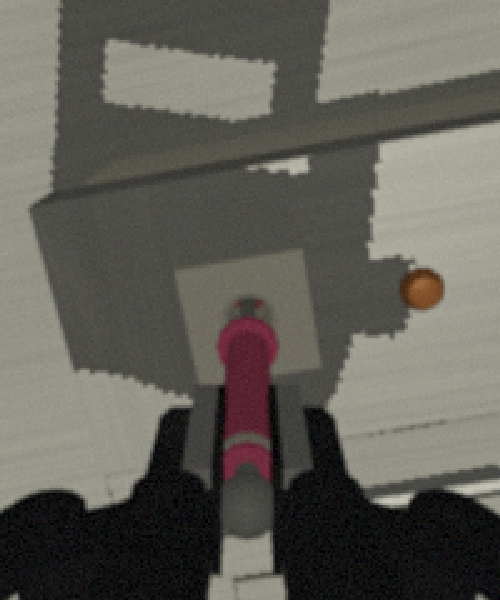

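View pics/s7a.png

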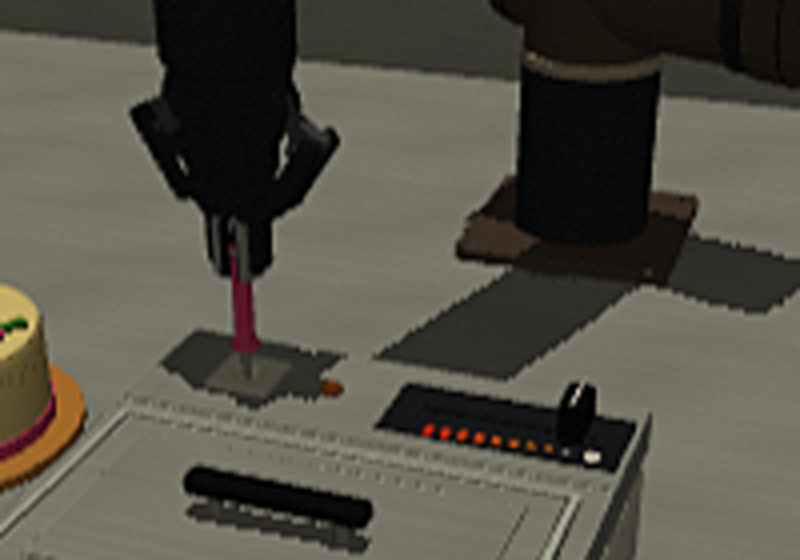

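Run:
```python
from h import *
arm.wait(.4);o=readout.get_obs();print(o["position"],o["contact_force"],o["width"],o["clock"])
order.finish_job()
```

```text
[ 0.54830839 -0.09295464  0.16423348] [-0.59049969 -0.35407782  8.18022727] 0.009363483371486004 19.1833
the job is handed in; nothing more can be done
```

The heat control is off, and the pink ball tool is holding the reset button fully down through the reset hole. The job was handed in at 19.2 s, and no verdict is reported.

- **Heat control:** I gripped the cap and slid it left until it stopped at y ≈ 0.1126 m. A second push, allowed up to 18 N, moved it no farther. The stop position estimated from the ends of the slot was about 0.115 m, roughly 2 mm away. The last scene view still shows the cap by the white dot.
- **Tool:** I took the pink ball tool out of the stand with an 80 N final grip setting. The finger opening read 9.4 mm on the 12 mm handle. It also read about 1.3 mm low on the 16 mm cap.
- **Button:** Resistance began at a TCP height of about 0.170 m, rose to about 5 N, and met a hard stop at 0.164 m. That matches the 6 mm travel and the spring given. The tool was held there for about 0.9 s at about 8 N before hand-in.
- **Hole alignment:** The TCP was within about 0.5 mm of the hole centre I had measured, and the camera views agreed to about 1 mm.
- **Bystanders:** The lid and cake show no movement in the part of the last scene view I checked. I did not look at the stand and the other two tools again after drawing the pink tool out; I felt no unusual force then.

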